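Set a lantern post against the length stop of the sawing jig

TASK

Take the thick round wooden lantern post from the rest, lay it in the V-groove of the sawing jig, and push it lengthwise under the spring hold-down until its end butts against the bolt head of the length stop. The stop is only clamped by hand on its track, so do not push so hard that it slips from its setting. Leave the post lying there, fully down in the groove and touching the stop, and leave the other things where they are.

Things in the scene. Friction and masses are not known exactly. Their poses are not given: they have to be found in the camera images.
- post_mid (a point): The thick lantern post: a plain round dowel of light wood, 20 mm in diameter, 240 mm long, about 55 g, both ends alike; either may go to the stop. Point: its centre, on the axis, half-way along; x runs along the post. It starts in one notch of the rest, axis 36 mm above the table; at least 45 mm at each end overhangs the battens, free all round.
- thin_mid (a point): A thin stick of the same wood, 12 mm in diameter, 240 mm long, in the other notch of the rest, parallel to the post and 80 mm from it, axis 30 mm above the table. Not needed; leave it. Point: its centre; x runs along it.
- rest: Low wooden rest, 170 x 150 mm, fixed to the table, with two notched battens 18 mm thick at x = +-60 mm, 31 mm high at the notch edges. Origin: centre of its underside. The sticks lie along its x axis at y = +40 and -40 mm; which lies where varies.
- jig: Wooden sawing jig, fixed to the table. Origin on the table under the groove's line; x points along the groove to the stop, z up. Base board 18 mm thick, x -130 to +160, y -40 to +60 mm. 90 degree V-groove at y = 0, x -130 to +40 mm, bottom line 30 mm and edges (y = +-12 mm) 42 mm above the table, flat cheeks at 42 mm out to y = +-28 mm. Post fully down: axis at y = 0, 44 mm above the table.
- groove_mouth (a point): The groove's open end (x = -130 mm of the jig), at the height of the lying post's axis (44 mm above the table); axes as the jig's, x to the stop. Beyond it (-x) there is nothing down to the table, so the post's tail overhangs and can be reached all round. Laid with its front end at x = +10 mm of the jig, the post overhangs here by 100 mm and lies stably; when home, by 34 to 64 mm.
- shoe (a point): Sprung steel hold-down shoe over the groove, 20 mm long, its flat beginning at x = +26 mm of the jig (this point, at the height of the lying post's top, 54 mm). It hangs 2.5 mm lower; a turned-up lead-in from x = +7 mm rides up the post's edge at +19 mm, which takes 3 to 8 N, sliding on 3 to 7 N. Lay the post short of +12 mm. Its hinge post stands at y +38 to +58 mm, 77 mm high.
- stop_block (a point): Length stop: aluminium block 30 x 34 mm, 60 mm high, black hand knob on top (80 mm over all), clamped on the track; slips at about 10 N. Point: middle of its face to the groove, at the height of the post's axis, x = +70 to +82 mm of the jig; axes as the jig's. The post butts on the 13 mm head of an adjusting bolt that stands out of this face by 6 to 24 mm, set for the job and not measured.
- pencils: Blue plastic cup of pencils, 80 mm across and 165 mm high, origin at the centre of its underside. Leave it.
- glue: White glue bottle, 52 mm across and 150 mm high, standing, origin at the centre of its underside. Leave it.
- square: Try square lying flat, a dark wooden stock 100 x 22 x 16 mm with a 150 mm steel blade; origin on the underside at the corner where they meet. Leave it.
There are look-alikes about, which are no part of the job. What is shaped like the part that bears post_mid but blue or pink is not meant.

How it is judged:
On the way:
1. the post lies in the V-groove, along it (angle between the x axis of post_mid and the x axis of jig, either way round below 0.04 rad and y of post_mid in the frame of jig between -0.004 and 0.004 m and z of post_mid in the frame of jig between 0.04 and 0.048 m), for 0.2 s.
At the end, for the whole second after the job is handed in: The post lies at rest fully down in the V-groove (centre within 3 mm of its line and height, within 0.03 rad), pushed under the hold-down, its end still touching the length stop's bolt head (contact of more than 0.2 N remains); the stop is within 1.5 mm of where it was set (contact force between post and stop above 0.2 N and x of post_mid in the frame of stop_block between -0.1465 and -0.1235 m and y of post_mid in the frame of jig between -0.003 and 0.003 m and z of post_mid in the frame of jig between 0.041 and 0.047 m and angle between the x axis of post_mid and the x axis of jig, either way round below 0.03 rad and linear speed of post below 0.01 m/s and distance of stop_block from where it was at the start of the episode below 0.0015 m).
It fails at once if the length stop is pushed off its setting (more than 1.5 mm) (distance of stop_block from where it was at the start of the episode above 0.0015 m).
It fails at once if the thin stick, the cup of pencils, the glue or the square is shifted more than 15 mm (distance of any of thin_mid, pencils, glue, square from where it was at the start of the episode above 0.015 m).
It also fails if it takes over 54 s, if anything falls off the work surface, if the arm or the gripper's body presses on something with over 40 N, if the wrist force passes 120 N, or if a joint passes its speed limit or range.

ROBOT

A 7-joint arm with a two-finger parallel gripper is mounted at the origin on the work surface. World frame = base frame: x ahead of the robot, y to its left, z up, the work surface at z = 0. Lengths are in m, angles in rad, forces in N, time in s.
With the tool pointing down it reaches from about 0.4 to 0.9 m from the base axis. Payload 5.5 kg.
Tool frame: the origin (TCP) lies midway between the tips of the shut fingers; the grasp point (between the pads) lies 19 mm behind it (manip.grip_depth is the distance from the TCP to the grasp point, in m); z points along the fingers, x is the direction in which the jaws open and shut, and the axes are right-handed (so a half turn about z gives the same grasp; the last joint's range is limited). The gripper opens to 92 mm and grips with 3 to 60 N. Pads are 19 mm wide; open, the fingers measure 130 mm over their backs; the gripper's body (75 mm by 190 mm) begins 47 mm behind the grasp point.
Start: joints at [-0.918, 0.501, -0.427, 1.55, 0.221, 1.138, -0.21], TCP at [0.247, 0.601, 0.227] pointing down, gripper open.
Joint ranges: [-2.88, 2.88], [-0.31, 2.03], [-1.54, 1.56], [0.2, 2.42], [-1.41, 4.55], [0.19, 2.02], [-2.57, 2.57]. Speed limits (rad/s): [2.57, 2.57, 3.14, 3.14, 3.14, 3.14, 3.14].

INTERFACE

Orientations are given as a unit quaternion [x, y, z, w].
In Python, from bench import manip, effector, viewer gives the robot as it stands. Calls block until the motion is done:
- manip.move_pose(position, orientation): joint-space move of the TCP to a pose.
- manip.servo_line(position, ori=None, vel=0.15): straight line of the TCP; ori=None keeps the orientation; vel is the mean speed in m/s.
- manip.movej(angles): joint-space move.
- effector.open_jaws() and effector.close(f_grip=None): open the fingers fully, or close them until they stop; f_grip is the grip in N (None keeps the last).
- manip.sleep(seconds).
- manip.solve_ik(position, orientation): joint angles nearest the present ones, or None.
- viewer.get_image(name): name is "scene" or "top" or "wrist"; returns the picture (480x640x3 uint8, red, green, blue); there is no depth.
- viewer.get_calibration(name): a dict with "vfov" (degrees; the focal length in pixels is half the picture's height over the tangent of half this angle, whatever the lens; pixels are square), "cx", "cy" (the principal point, pixels), "dist_coeffs" ([k1, k2, p1, p2, k3] as OpenCV has them; the pictures are not rectified), "eye" and "attitude" of the camera in the world. Camera axes: x right, y down, z forward; pixel columns grow to the right and rows downward; lengths in m; the calibration is good to about 2 mm. A picture is of the moment at which its call begins: read the wrist's pose just before it. get_calibration takes no time and is no camera call; for the wrist camera it gives the pose at the moment of the call.
A pose or a line that the arm cannot do raises manip.PlanningError and nothing moves.
- manip.hand_in(): hands the job in, once; it reports no verdict.
Readings, each from a call of its own:
- manip.current_clock(): time.
- manip.current_q(): joint angles.
- manip.current_joint_velocities(): joint speeds.
- manip.current_tau(): joint torques, N m.
- manip.current_tool_pos(): TCP position.
- manip.current_tcp_rot(): TCP orientation.
- manip.current_force(): force on the tool from outside, world axes, zero at the start.
- manip.current_wrist_torque(): the same for the moment, N m.
- manip.current_finger_gap(): finger opening in m.
Only numpy, scipy, OpenCV 4.12 (cv2) and the standard library are available. Lean on these libraries where they do the work, as an engineer would, in place of code of your own. Each camera call takes 0.05 s, during which the arm holds its last target.

## Working session

There is one attempt and no reset: what is moved stays moved. The work goes in short steps, each a Python script; the robot and the scene stay as the last script left them, time stands still between calls to the robot, and variables do not carry over. Pictures are saved under pics/ and viewed, and the job is handed in when it is done.

```bash
ls; mkdir -p pics; python3 - <<'E'
from bench import manip, effector, viewer
import cv2
for n in ["scene","top","wrist"]:
    c=viewer.get_calibration(n); print(n,c)
    im=viewer.get_image(n); cv2.imwrite(f"pics/{n}0.png",im[:,:,::-1])
print(manip.current_clock(),manip.current_tcp_rot(),manip.current_tool_pos(),manip.current_force(),manip.grip_depth)
E
```

```text
pics
scene {'vfov': 44.78072247656264, 'cx': 311.8973018223935, 'cy': 241.6024384730668, 'dist_coeffs': array([-0.17740855,  0.        ,  0.        ,  0.        ,  0.        ]), 'eye': array([1.43479011, 0.62294419, 1.2456947 ]), 'attitude': array([ 0.40957355,  0.83822067, -0.32405959, -0.15691083])}
top {'vfov': 55.97457929761995, 'cx': 318.2088926627432, 'cy': 240.8504608994036, 'dist_coeffs': array([0.02325428, 0.        , 0.        , 0.        , 0.        ]), 'eye': array([ 0.38237421, -0.0344729 ,  1.06016079]), 'attitude': array([ 0.7097733 , -0.69695654,  0.07051237, -0.07417176])}
wrist {'vfov': 67.56275895023433, 'cx': 320.15901544264614, 'cy': 239.9907451258009, 'dist_coeffs': array([-0.06655446,  0.        ,  0.        ,  0.        ,  0.        ]), 'eye': array([0.17699033, 0.6286871 , 0.38322181]), 'attitude': array([0.82271356, 0.55074042, 0.07763086, 0.11747696])}
0.15 [ 8.30637232e-01  5.56813483e-01 -6.09763574e-04  4.01922200e-04] [0.24682511 0.60074962 0.22593314] [1.05339106 0.40211647 0.33046408] 0.0188
```

View pics/top0.png

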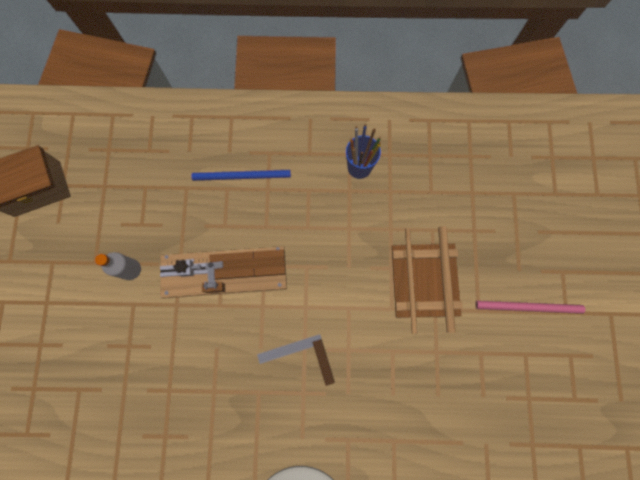

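View pics/scene0.png

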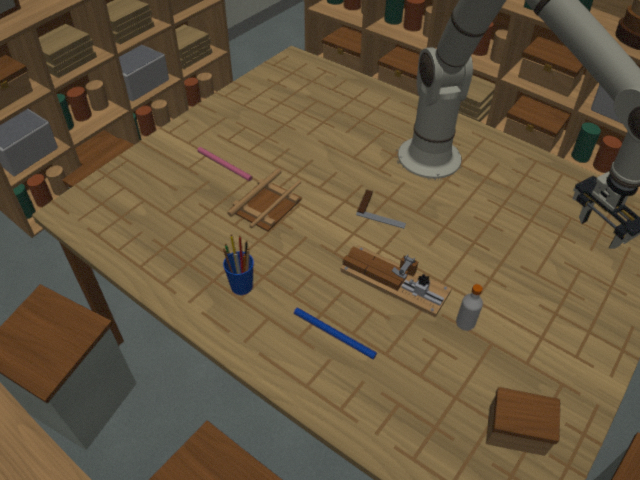

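```bash
cat > h.py <<'E'
import numpy as np, cv2
from scipy.spatial.transform import Rotation as R
def ray(c,uv):
    f=240/np.tan(np.radians(c['vfov']/2)); K=np.array([[f,0,c['cx']],[0,f,c['cy']],[0,0,1]])
    p=cv2.undistortPoints(np.array([[uv]],float),K,c['dist_coeffs'])[0,0]
    return R.from_quat(c['attitude']).apply([p[0],p[1],1.])
def onz(c,uv,z):
    d=ray(c,uv); return c['eye']+d*(z-c['eye'][2])/d[2]
def proj(c,P):
    f=240/np.tan(np.radians(c['vfov']/2)); K=np.array([[f,0,c['cx']],[0,f,c['cy']],[0,0,1]])
    q=R.from_quat(c['attitude']).inv().apply(np.atleast_2d(P)-c['eye'])
    return cv2.projectPoints(q,np.zeros(3),np.zeros(3),K,c['dist_coeffs'])[0][:,0]
E
python3 - <<'E'
import cv2
im=cv2.imread('pics/top0.png')
cv2.imwrite('pics/topA.png',cv2.resize(im[235:310,150:295],None,fx=5.5,fy=5.5,interpolation=cv2.INTER_CUBIC))
cv2.imwrite('pics/topB.png',cv2.resize(im[220:340,385:475],None,fx=5,fy=5,interpolation=cv2.INTER_CUBIC))
E
```

```text
(no output)
```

View pics/topA.png

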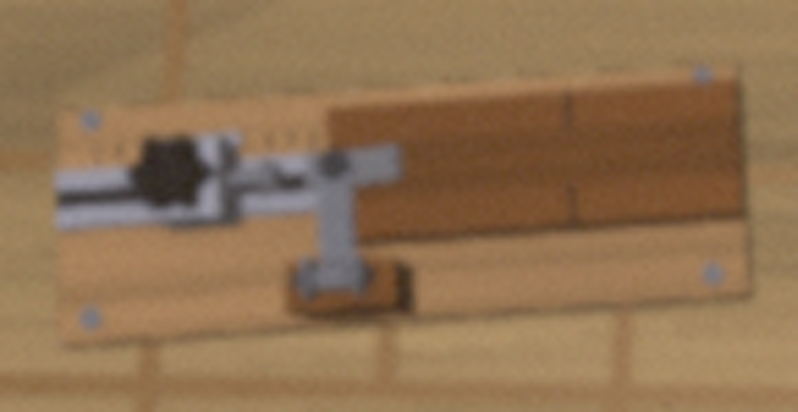

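View pics/topB.png

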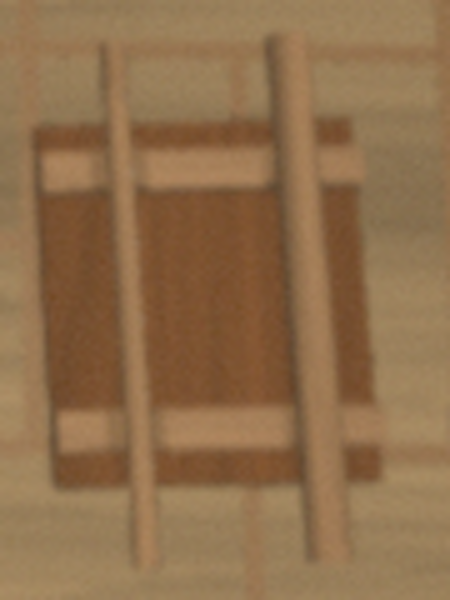

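```bash
cat > a.py <<'E'
from bench import manip, effector, viewer
from h import *
c=viewer.get_calibration('top')
fA=lambda x,y:(150+(x+.5)/5.5-.5,235+(y+.5)/5.5-.5)
fB=lambda x,y:(385+(x+.5)/5-.5,220+(y+.5)/5-.5)
jc=[onz(c,fA(*p),.018)[:2] for p in [(738,66),(750,295),(58,110),(62,345)]]
jx=(jc[2]+jc[3]-jc[0]-jc[1])/2; L=np.linalg.norm(jx); jx/=L; jy=np.array([-jx[1],jx[0]])
cen=sum(jc)/4; o=cen-jx*.015-jy*.010
print('jig',o,np.degrees(np.arctan2(jx[1],jx[0])),L, np.linalg.norm(jc[0]-jc[1]))
a=onz(c,fB(286,37),.036);b=onz(c,fB(330,560),.036)
print('post',a,b,(a+b)/2,np.linalg.norm(a-b),np.degrees(np.arctan2(*(a-b)[[1,0]])))
a=onz(c,fB(109,43),.030);b=onz(c,fB(145,568),.030)
print('thin',a,b,(a+b)/2,np.linalg.norm(a-b))
E
python3 a.py
```

```text
jig [0.53367979 0.1789552 ] 94.97028306242741 0.28818611817843653 0.09804619106166251
post [ 0.63325378 -0.31382897  0.036     ] [ 0.39519378 -0.32417064  0.036     ] [ 0.51422378 -0.3189998   0.036     ] 0.23828452388268723 2.4874486446731185
thin [ 0.63039732 -0.232865    0.03      ] [ 0.39006452 -0.24360462  0.03      ] [ 0.51023092 -0.23823481  0.03      ] 0.24057263389186884
```

```bash
cat >> a.py <<'E'
print('cup', onz(c,(362,172),.0), onz(c,(363,152),.165), 'glue',onz(c,(103,260),.15))
T=R.from_quat(manip.current_tcp_rot()).as_matrix(); w=viewer.get_calibration('wrist')
print('cam in tool',T.T@(w['eye']-manip.current_tool_pos())); print(T.T@R.from_quat(w['attitude']).as_matrix())
print(T)
def q(yaw): # jaw axis x at yaw, z down
    x=np.array([np.cos(yaw),np.sin(yaw),0]);z=np.array([0,0,-1.]);return R.from_matrix(np.c_[x,np.cross(z,x),z]).as_quat()
for n,p,ys in [('near',(.41,-.3235,.017),(92.5,-87.5)),('far',(.619,-.3145,.017),(92.5,-87.5)),('place',(.553,-.045,.03),(5,-175)),('view',(.53,.12,.3),(5,-175,95,-85))]:
    for y in ys:
        s=manip.solve_ik(np.array(p),q(np.radians(y))); print(n,y,None if s is None else np.round(s,2))
E
python3 a.py
```

```text
jig [0.53367979 0.1789552 ] 94.97028306242741 0.28818611817843653 0.09804619106166251
post [ 0.63325378 -0.31382897  0.036     ] [ 0.39519378 -0.32417064  0.036     ] [ 0.51422378 -0.3189998   0.036     ] 0.23828452388268723 2.4874486446731185
thin [ 0.63039732 -0.232865    0.03      ] [ 0.39006452 -0.24360462  0.03      ] [ 0.51023092 -0.23823481  0.03      ] 0.24057263389186884
cup [ 0.77856184 -0.1319602   0.        ] [ 0.76135132 -0.11891166  0.165     ] glue [0.52396092 0.40876932 0.15      ]
cam in tool [-0.00086285 -0.07522654 -0.1574196 ]
[[ 9.99998847e-01 -1.47191361e-03 -3.73979452e-04]
 [ 1.51781569e-03  9.60343612e-01  2.78815070e-01]
 [-5.12429184e-05 -2.78815316e-01  9.60344738e-01]]
[[ 3.79916747e-01  9.25020511e-01 -5.65393254e-04]
 [ 9.25019531e-01 -3.79917167e-01 -1.34675225e-03]
 [-1.46057605e-03 -1.13460706e-05 -9.99998933e-01]]
near 92.5 [ 0.41  0.57  0.25  2.02 -0.25  0.58  2.45]
near -87.5 [ 0.24  0.6   0.47  2.03 -0.46  0.61 -0.51]
far 92.5 [ 0.47  0.78 -0.06  1.56  0.06  0.81  2.  ]
far -87.5 [ 0.08  0.85  0.53  1.57 -0.52  0.87 -0.72]
place 5 [-0.02  0.57  0.06  1.93 -0.06  0.64  0.17]
place -175 [-0.84  1.18  1.35  1.96 -1.27  1.23 -2.03]
view 5 [-0.2   0.21 -0.08  1.74  0.02  1.19 -0.2 ]
view -175 [ 0.69  0.5  -1.29  1.72  0.5   1.31  2.52]
view 95 [-0.03  0.23 -0.28  1.74  0.07  1.19  1.33]
view -85 [-0.43  0.21  0.18  1.75 -0.04  1.18 -1.72]
```

```bash
cat >> h.py <<'E'
def q(deg):
    yaw=np.radians(deg)
    x=np.array([np.cos(yaw),np.sin(yaw),0]);z=np.array([0,0,-1.]);return R.from_matrix(np.c_[x,np.cross(z,x),z]).as_quat()
E
cat > snap.py <<'E'
import cv2,pickle
from bench import viewer
def snap(name):
    c=viewer.get_calibration('wrist'); im=viewer.get_image('wrist')
    cv2.imwrite(f'pics/{name}.png',im[:,:,::-1]); pickle.dump(c,open(f'{name}.pkl','wb'))
E
python3 - <<'E'
from bench import manip
from h import *; from snap import snap
manip.move_pose(np.array([.54,.21,.22]),q(5)); manip.sleep(.2); snap('w1'); print(manip.current_clock())
manip.move_pose(np.array([.52,-.32,.24]),q(-87.5)); manip.sleep(.2); snap('w2'); print(manip.current_clock(),manip.current_q())
E
```

```text
2.1833
4.35 [ 0.19789576  0.40390255  0.40548901  1.66430235 -0.17427665  1.10932107
 -0.87349724]
```

View pics/w1.png

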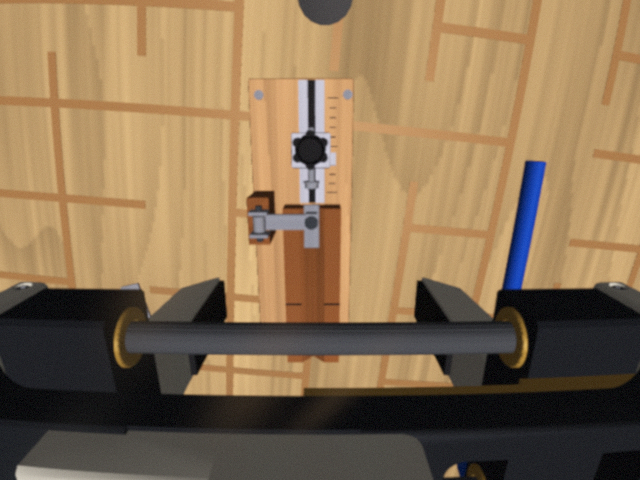

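View pics/w2.png

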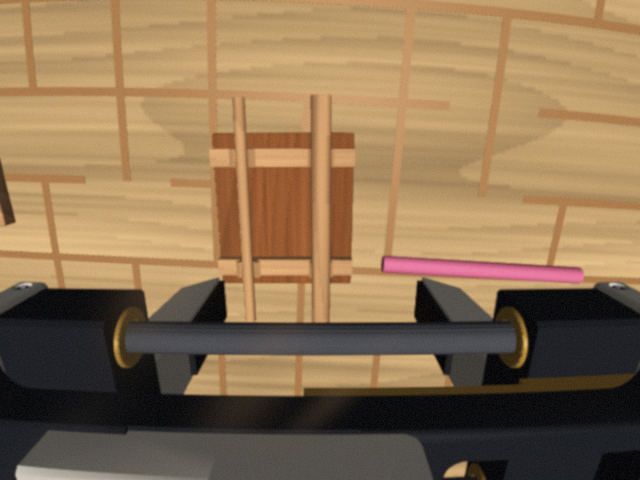

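```bash
python3 - <<'E'
import cv2
im=cv2.imread('pics/w1.png')
cv2.imwrite('pics/w1A.png',cv2.resize(im[70:260,235:365],None,fx=4,fy=4,interpolation=cv2.INTER_CUBIC)[:600])
cv2.imwrite('pics/w1B.png',cv2.resize(im[240:370,235:365],None,fx=4.5,fy=4.5,interpolation=cv2.INTER_CUBIC))
cv2.imwrite('pics/w1C.png',cv2.resize(im[130:250,240:370],None,fx=5,fy=5,interpolation=cv2.INTER_CUBIC))
im=cv2.imread('pics/w2.png')
cv2.imwrite('pics/w2A.png',cv2.resize(im[85:330,205:365],None,fx=2.4,fy=2.4,interpolation=cv2.INTER_CUBIC))
E
```

```text
(no output)
```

View pics/w1C.png

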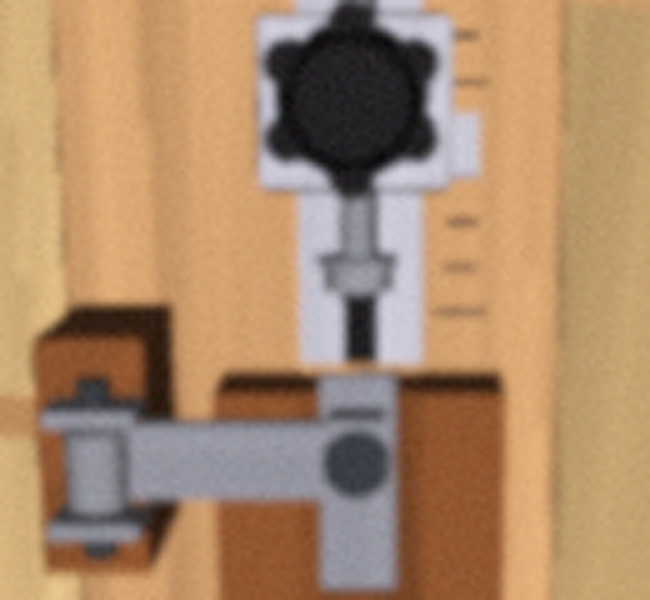

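View pics/w1B.png

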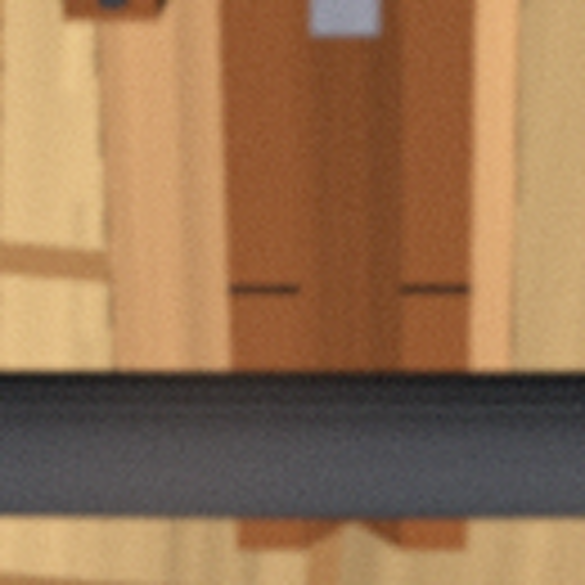

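View pics/w2A.png

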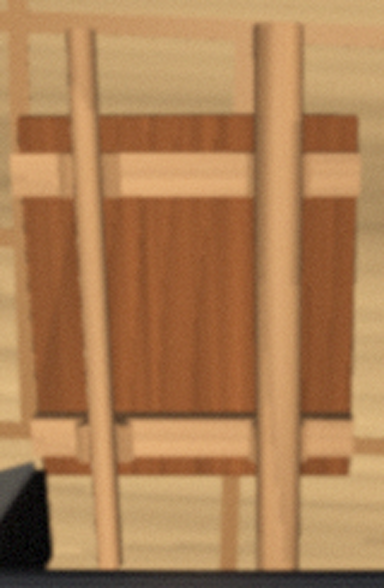

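```bash
python3 - <<'E'
import pickle
from h import *
c=pickle.load(open('w1.pkl','rb'))
f=lambda s,ox,oy:(lambda x,y:(ox+(x+.5)/s-.5,oy+(y+.5)/s-.5))
B=f(4.5,235,240);C=f(5,240,130);A=f(2.4,205,85)
ml=onz(c,B(238,549),.042)[:2];mr=onz(c,B(466,548),.042)[:2]
fl=onz(c,C(218,391),.042)[:2];fr=onz(c,C(501,391),.042)[:2]
jx=(fl+fr-ml-mr)/2;L=np.linalg.norm(jx);jx/=L;jy=np.array([-jx[1],jx[0]])
cen=(ml+mr+fl+fr)/4;o=cen+jx*.045
print('L',L,np.linalg.norm(ml-mr),np.linalg.norm(fl-fr)); print('jig',o,np.degrees(np.arctan2(jx[1],jx[0])))
def J(P): d=P[:2]-o; return np.round([d@jx,d@jy],4)
print('bolt face',J(onz(c,C(358,290),.049)),'block',J(onz(c,C(355,188),.060)),'lead-in',J(onz(c,C(358,590),.060)))
c=pickle.load(open('w2.pkl','rb'))
for z in(.036,.046):
  a=onz(c,A(278,24),z);b=onz(c,A(278.5,565),z);print('post',z,a,b,np.degrees(np.arctan2(*(a-b)[[1,0]])),np.linalg.norm(onz(c,A(252,30),.036)-onz(c,A(302,30),.036)))
E
```

```text
L 0.16963328201975744 0.055194573072401006 0.05375372963970983
jig [0.53363761 0.1797989 ] 95.12142649017068
bolt face [ 0.06   -0.0001] block [0.0793 0.    ] lead-in [0.0059 0.0001]
post 0.036 [ 0.63395   -0.3148013  0.036    ] [ 0.39686816 -0.32559389  0.036     ] 2.6064558011648535 0.019778087815722854
post 0.046 [ 0.63288643 -0.31484353  0.046     ] [ 0.40236585 -0.32533744  0.046     ] 2.6064558011648407 0.019778087815722854
```

```bash
python3 - <<'E'
from bench import manip,effector
from h import *; from snap import snap
d=np.array([np.cos(np.radians(2.6)),np.sin(np.radians(2.6))])
g=np.array([.514,-.3198])-.104*d
Q=q(-87.4)
manip.move_pose(np.r_[g,.10],Q); manip.servo_line(np.r_[g,.017],vel=.12)
print(manip.current_tool_pos(),manip.current_force())
effector.close(f_grip=35); print('gap',manip.current_finger_gap(),manip.current_force())
manip.servo_line(np.r_[g,.06],vel=.1); print('gap',manip.current_finger_gap(),manip.current_force(),manip.current_wrist_torque())
manip.servo_line(np.r_[g,.28],vel=.2); manip.sleep(.2)
snap('w3'); print(manip.current_clock(),manip.current_finger_gap(),manip.current_tool_pos())
E
```

```text
[ 0.41080282 -0.32499193  0.01758653] [-0.53338454 -0.75674174 -0.45633947]
gap 0.019037038778148715 [-0.50519846  0.63385079  0.56959173]
gap 0.019111610654914485 [-0.32751403 -0.64269592 -0.67999264] [-0.08152902  0.19725303 -0.00739171]
9.1417 0.019061019307801238 [ 0.40974411 -0.32432093  0.27917286]
```

View pics/w3.png

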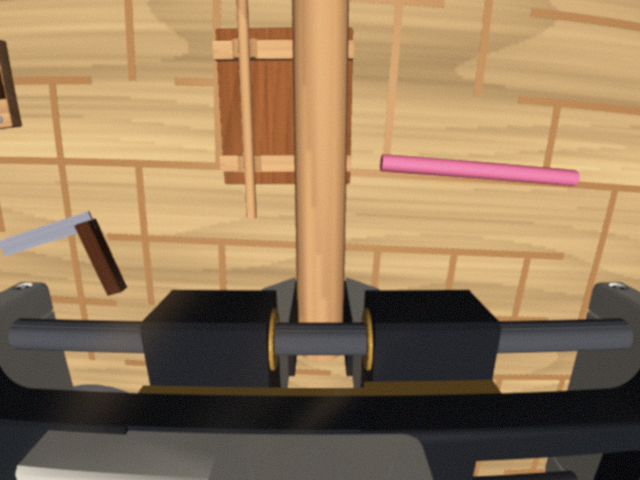

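```bash
python3 - <<'E'
import pickle
from h import *
c=pickle.load(open('w3.pkl','rb'))
t=np.array([.40974411,-.32432093,.27917286]); d=np.array([np.cos(np.radians(2.6)),np.sin(np.radians(2.6)),0]);n=np.array([-d[1],d[0],0])
for pitch in (0,.05,-.05):
  dd=d*np.cos(pitch)+np.array([0,0,np.sin(pitch)])
  for s in (.03,.08,.13):
    P=t+[0,0,.019]+dd*s; p=proj(c,[P+n*.01,P-n*.01]); print(pitch,s,p.round(1).tolist(),(p[1]-p[0])[0].round(1))
im=cv2.imread('pics/w3.png')
for r in(5,40,100,160,220,270): print(r,im[r,280:360:4].sum(1))
E
```

```text
0 0.03 [[293.9, 251.3], [343.3, 251.2]] 49.4
0 0.08 [[291.1, 122.2], [345.4, 122.0]] 54.3
0 0.13 [[288.5, -28.4], [347.2, -28.6]] 58.7
0.05 0.03 [[293.7, 252.5], [343.5, 252.4]] 49.9
0.05 0.08 [[290.2, 122.0], [346.1, 121.9]] 55.9
0.05 0.13 [[286.8, -36.5], [348.7, -36.7]] 61.8
-0.05 0.03 [[294.2, 250.2], [343.1, 250.1]] 48.9
-0.05 0.08 [[292.0, 122.8], [344.7, 122.7]] 52.7
-0.05 0.13 [[290.1, -20.2], [346.0, -20.3]] 55.9
5 [511 511 514 331 369 426 440 468 487 530 530 529 514 509 501 463 399 338
 516 528]
40 [470 489 485 361 357 428 439 469 493 527 520 525 520 509 492 454 395 326
 451 475]
100 [325 332 298 304 356 429 470 469 484 512 518 525 521 492 489 447 382 288
 454 514]
160 [531 535 545 528 320 424 474 513 488 501 514 514 505 488 483 427 335 502
 558 561]
220 [510 504 499 509 298 402 457 513 515 491 501 503 492 477 471 424 306 513
 505 504]
270 [462 444 454 449 336 384 454 526 515 519 515 488 474 473 445 385 394 522
 533 521]
```

```bash
python3 - <<'E'
from bench import manip,effector,viewer
from h import *; from snap import snap
o=np.array([.53364,.1796]);a=np.radians(95.1);jx=np.array([np.cos(a),np.sin(a)])
p=o-.222*jx
manip.move_pose(np.r_[p,.28],q(5.1)); manip.servo_line(np.r_[p,.09],vel=.15); manip.sleep(.3)
snap('w4'); t=viewer.get_image('top'); cv2.imwrite('pics/t4.png',cv2.resize(t[200:330,140:320,::-1],None,fx=4,fy=4,interpolation=cv2.INTER_CUBIC))
print(manip.current_clock(),p,manip.current_finger_gap(),manip.current_tool_pos(),manip.current_force(),manip.current_wrist_torque())
E
```

```text
12.1667 [ 0.55337453 -0.04152112] 0.01872184781735649 [ 0.553513   -0.04150865  0.090243  ] [ 0.71183909  0.27384612 -0.72013513] [-0.14150832  0.0118959   0.01358867]
```

View pics/w4.png

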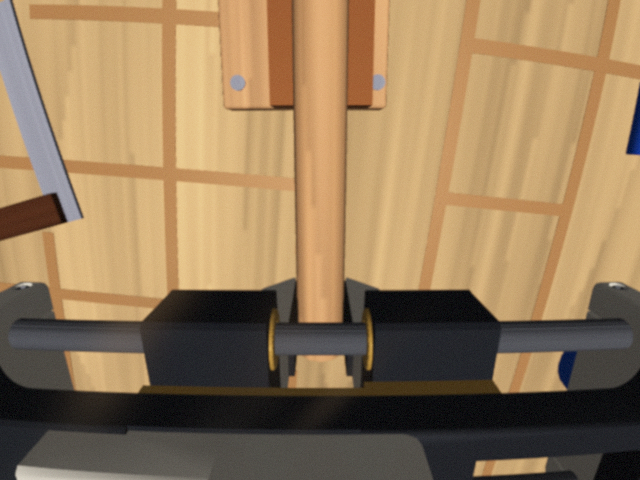

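View pics/t4.png

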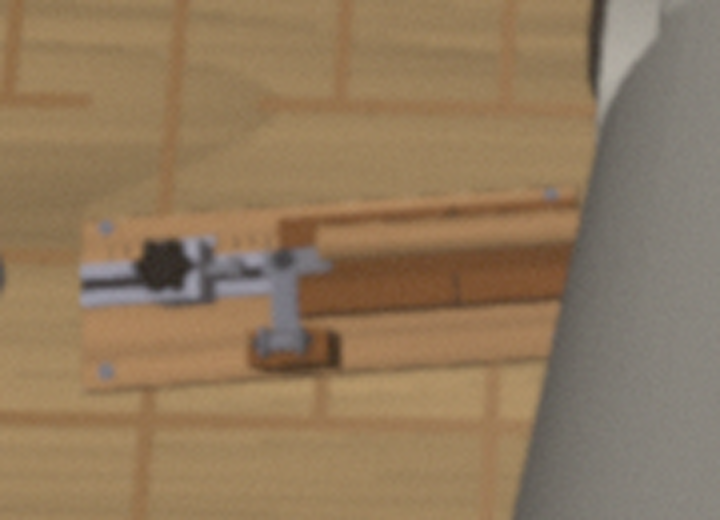

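```bash
python3 - <<'E'
import pickle
from h import *
from bench import viewer
o=np.array([.53364,.1796]);a=np.radians(95.1);jx=np.array([np.cos(a),np.sin(a)]);jy=np.array([-jx[1],jx[0]])
J=lambda P:((P[:2]-o)@jx,(P[:2]-o)@jy)
c=viewer.get_calibration('top')
print('front',J(onz(c,(140+317/4,200+235/4),.109)),J(onz(c,(140+317/4,200+235/4),.115)))
c=pickle.load(open('w4.pkl','rb'))
for r,l,rr in((100,269,379.5),(20,266.5,385)): print('cheek',J(onz(c,(l,r),.042)),J(onz(c,(rr,r),.042)))
for r,l,rr in((100,294.5,348),(20,292.5,350),(200,296,347)): print('post',J(onz(c,(l,r),.109)),J(onz(c,(rr,r),.109)))
E
```

```text
front (np.float64(0.0026884508022494862), np.float64(-0.003918999618545368)) (np.float64(0.0014112712380098507), np.float64(-0.0028238169770266304))
cheek (np.float64(-0.12817313721677692), np.float64(0.0277506287987741)) (np.float64(-0.12821943606575137), np.float64(-0.03221568291158949))
cheek (np.float64(-0.08821740726781885), np.float64(0.027822918911649046)) (np.float64(-0.08821133374020153), np.float64(-0.03378370299415371))
post (np.float64(-0.13452728214470205), np.float64(0.00944455804407599)) (np.float64(-0.13455084817617133), np.float64(-0.010118309257335707))
post (np.float64(-0.10760539778098864), np.float64(0.009709998619475907)) (np.float64(-0.10762448123295455), np.float64(-0.010427655037493513))
post (np.float64(-0.1715466668401951), np.float64(0.00956074562975137)) (np.float64(-0.1715771087085859), np.float64(-0.01037887928587262))
```

```bash
python3 - <<'E'
from bench import manip,effector,viewer
from h import *; from snap import snap
p=np.array([.55337453,-.04152112])
manip.servo_line(np.r_[p,.032],vel=.1); manip.sleep(.2); f0=manip.current_force();print(f0)
z=.032
while z>.0235:
    z-=.001; manip.servo_line(np.r_[p,z],vel=.02); f=manip.current_force()-f0; print(round(z,4),manip.current_tool_pos().round(4),f.round(1),(manip.current_wrist_torque()).round(2))
    if f[2]>3: break
print(manip.current_clock())
E
```

```text
[ 0.68991281  0.20251604 -0.76474586]
0.031 [ 0.5535 -0.0415  0.0312] [-0.1 -0.4  0.5] [-0.12  0.02  0.  ]
0.03 [ 0.5533 -0.0415  0.0299] [0.  0.5 0.2] [-0.12  0.04  0.02]
0.029 [ 0.5533 -0.0415  0.0289] [-0.7 -0.1  0.1] [-0.17  0.02  0.04]
0.028 [ 0.5533 -0.0415  0.0279] [-0.9 -0.6 -0.3] [-0.15  0.03 -0.  ]
0.027 [ 0.5534 -0.0415  0.027 ] [-0.8 -0.3  0.1] [-0.18  0.04  0.  ]
0.026 [ 0.5534 -0.0415  0.026 ] [-0.5 -1.   0.8] [-0.18 -0.01 -0.05]
0.025 [ 0.5536 -0.0416  0.0251] [-0.7 -0.9  2.1] [-0.09 -0.04 -0.04]
0.024 [ 0.5536 -0.0416  0.0241] [ 0.8 -0.7  1.9] [-0.1  -0.12 -0.08]
0.023 [ 0.5536 -0.0416  0.0231] [ 0.2 -1.5  2.7] [-0.03 -0.15 -0.04]
15.35
```

```bash
python3 - <<'E'
from bench import manip,effector,viewer
from h import *; from snap import snap
p=np.array([.55337453,-.04152112])
manip.servo_line(np.r_[p,.025],vel=.05); effector.open_jaws(); manip.sleep(.3)
manip.servo_line(np.r_[p,.12],vel=.2); manip.sleep(.2)
snap('w5'); t=viewer.get_image('scene'); cv2.imwrite('pics/s5.png',cv2.resize(t[220:340,310:510,::-1],None,fx=4,fy=4,interpolation=cv2.INTER_CUBIC))
t=viewer.get_image('top'); cv2.imwrite('pics/t5.png',cv2.resize(t[200:330,140:320,::-1],None,fx=4,fy=4,interpolation=cv2.INTER_CUBIC))
print(manip.current_clock())
E
```

```text
18.1
```

View pics/w5.png

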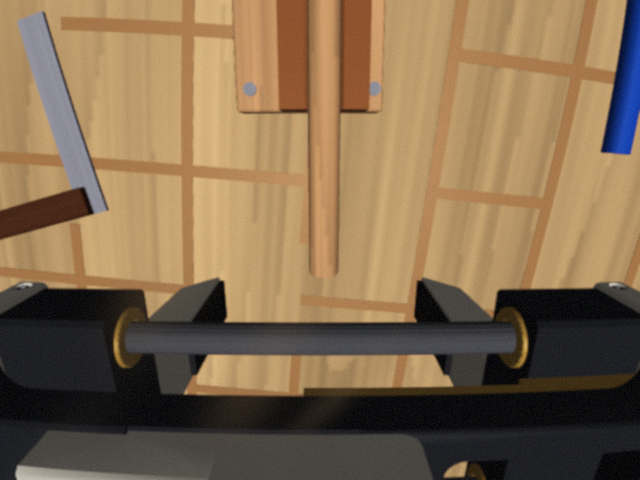

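View pics/s5.png

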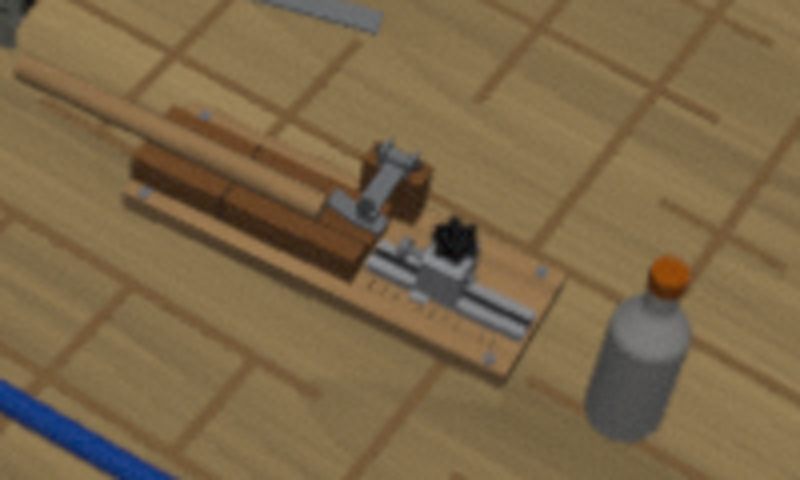

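View pics/t5.png

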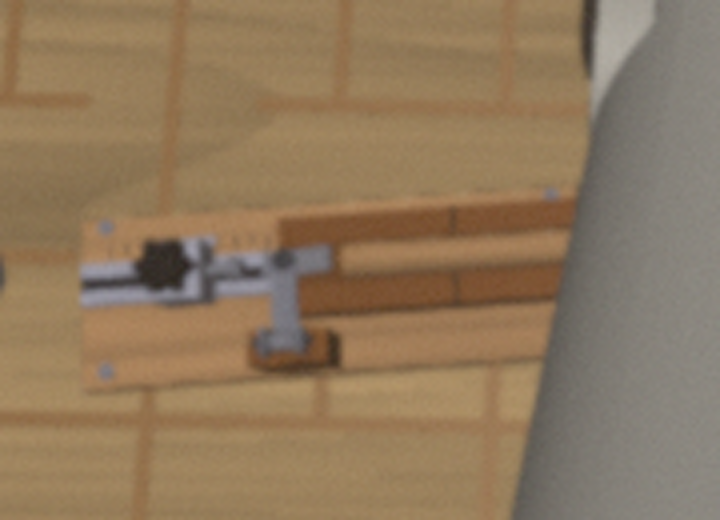

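```bash
cat > push.py <<'E'
from bench import manip,effector,viewer
from h import *; from snap import snap
import sys
o=np.array([.53364,.1796]);a=np.radians(95.1);jx=np.array([np.cos(a),np.sin(a)]);jy=np.array([-jx[1],jx[0]])
Z=.032
P=lambda s:np.r_[o+s*jx,Z]
def F(n=6):
    v=[]
    for _ in range(n): v.append(manip.current_force()); manip.sleep(.008)
    v=np.mean(v,0); return np.array([-v[:2]@jx,v[:2]@jy,v[2]])
def S():
    d=manip.current_tool_pos()[:2]-o; return d@jx
E
python3 - <<'E'
from push import *
import pickle
c=pickle.load(open('w5.pkl','rb'))
t=[(onz(c,(324,y),.044)[:2]-o)@jx for y in (268,276)]; print('tail',t)
c0=manip.current_clock()
effector.close(f_grip=20); 
manip.servo_line(np.r_[o-.28*jx,.12],ori=q(5.1),vel=.2); manip.servo_line(P(-.28),vel=.2); manip.sleep(.15)
f0=F(10); print('f0',f0,manip.current_finger_gap()); np.save('f0.npy',f0)
manip.servo_line(P(-.252),vel=.1); 
s=-.252
while s<-.2285:
    s+=.0025; manip.servo_line(P(s),vel=.04); print(round(s,4),round(S(),4),(F()-f0).round(2))
print(manip.current_clock()-c0,manip.current_clock())
E
```

```text
tail [np.float64(-0.23466903476667678), np.float64(-0.24058333796921547)]
f0 [ 0.10408714 -0.03399461  0.06708841] 0.00036007672344462265
-0.2495 -0.2499 [-0.31 -0.13 -0.08]
-0.247 -0.2469 [-0.31 -0.07 -0.25]
-0.2445 -0.2443 [ 0.09 -0.15  0.11]
-0.242 -0.2417 [-0.32  0.12 -0.43]
-0.2395 -0.2392 [-0.15 -0.15 -0.07]
-0.237 -0.2367 [-0.02 -0.02 -0.52]
-0.2345 -0.2342 [ 0.14  0.15 -0.53]
-0.232 -0.2317 [-0.3   0.26  0.01]
-0.2295 -0.2301 [2.65 0.05 0.36]
-0.227 -0.2276 [ 3.78  0.38 -0.04]
6.1417 24.2417
```

```bash
python3 - <<'E'
from push import *
f0=np.load('f0.npy'); c0=manip.current_clock(); s=-.227
while s<-.2005:
    s+=.0025; manip.servo_line(P(s),vel=.04); f=F()-f0; print(round(s,4),round(S(),4),f.round(2))
    if f[0]>9: print('stop');break
print(manip.current_clock()-c0,manip.current_clock())
E
```

```text
-0.2245 -0.2244 [3.87 0.36 0.47]
-0.222 -0.2216 [2.76 0.61 0.61]
-0.2195 -0.2193 [ 3.28 -0.1   0.08]
-0.217 -0.2168 [ 3.32 -0.01  0.22]
-0.2145 -0.2143 [3.11 0.58 0.56]
-0.212 -0.2118 [3.15 0.68 0.24]
-0.2095 -0.2093 [3.61 0.35 0.08]
-0.207 -0.2069 [3.79 0.51 0.33]
-0.2045 -0.2044 [3.33 0.33 0.26]
-0.202 -0.2019 [3.48 0.   0.41]
-0.1995 -0.1994 [3.51 0.45 0.29]
3.299999999999997 27.5417
```

```bash
python3 - <<'E'
from push import *
f0=np.load('f0.npy'); c0=manip.current_clock(); s=-.1995; st=.0007
while s<-.178:
    s+=st; manip.servo_line(P(s),vel=.02); f=F()-f0; print(round(s,5),round(S(),5),f.round(2))
    if f[0]>4.6: st=.0003
    if f[0]>7 or manip.current_clock()-c0>14: print('stop');break
print(manip.current_clock()-c0,manip.current_clock())
E
```

```text
-0.1988 -0.19901 [4.7  0.23 0.65]
-0.1985 -0.19866 [4.4  0.82 0.26]
-0.1982 -0.19835 [5.16 0.34 0.49]
-0.1979 -0.19795 [4.44 1.01 0.68]
-0.1976 -0.19763 [5.1  1.09 0.95]
-0.1973 -0.1973 [4.76 0.88 0.75]
-0.197 -0.19703 [5.01 0.73 0.77]
-0.1967 -0.1967 [4.84 0.63 0.8 ]
-0.1964 -0.19638 [5.09 0.51 0.68]
-0.1961 -0.19612 [4.89 0.81 0.64]
-0.1958 -0.19578 [5.16 0.61 0.52]
-0.1955 -0.19552 [4.93 0.54 0.59]
-0.1952 -0.19522 [4.94 0.7  0.69]
-0.1949 -0.19493 [4.75 0.37 0.97]
-0.1946 -0.19463 [4.8  0.94 0.04]
-0.1943 -0.19432 [4.78 0.84 0.61]
-0.194 -0.19406 [4.85 0.73 0.56]
-0.1937 -0.19372 [4.62 0.91 0.73]
-0.1934 -0.1934 [5.26 0.42 0.33]
-0.1931 -0.19312 [4.89 0.76 0.66]
-0.1928 -0.19281 [4.49 0.7  0.87]
-0.1925 -0.19251 [4.77 0.78 0.58]
-0.1922 -0.1922 [4.62 0.79 0.64]
-0.1919 -0.19193 [4.7  0.79 0.52]
-0.1916 -0.19162 [5.39 0.54 0.67]
-0.1913 -0.19133 [4.94 0.6  0.78]
-0.191 -0.19098 [4.78 0.86 0.77]
-0.1907 -0.19079 [5.17 0.59 0.63]
-0.1904 -0.19078 [5.46 0.64 0.83]
-0.1901 -0.19077 [6.23 0.36 0.77]
-0.1898 -0.19076 [6.57 0.65 0.52]
-0.1895 -0.19072 [7.29 0.66 0.08]
stop
9.600000000000001 37.1417
```

```bash
python3 - <<'E'
from push import *
f0=np.load('f0.npy')
manip.servo_line(P(-.1890),vel=.01); manip.sleep(.2); print(S(),(F(10)-f0).round(2))
for s in (-.190,-.191,-.192,-.195): manip.servo_line(P(s),vel=.02); print(s,round(S(),5),(F(4)-f0).round(2))
manip.servo_line(P(-.24),vel=.15); manip.servo_line(np.r_[o-.24*jx,.16],vel=.2); manip.sleep(.1)
snap('w7'); t=viewer.get_image('scene'); cv2.imwrite('pics/s7.png',cv2.resize(t[220:340,310:510,::-1],None,fx=4,fy=4,interpolation=cv2.INTER_CUBIC))
t=viewer.get_image('top'); cv2.imwrite('pics/t7.png',cv2.resize(t[200:330,140:320,::-1],None,fx=4,fy=4,interpolation=cv2.INTER_CUBIC))
print(manip.current_clock())
E
```

```text
-0.19073550596219357 [8.31 0.74 0.36]
-0.19 -0.19075 [6.26 0.79 0.44]
-0.191 -0.19078 [4.29 0.97 0.64]
-0.192 -0.19083 [0.63 0.16 0.02]
-0.195 -0.19489 [ 0.21  0.04 -0.14]
40.35
```

View pics/s7.png

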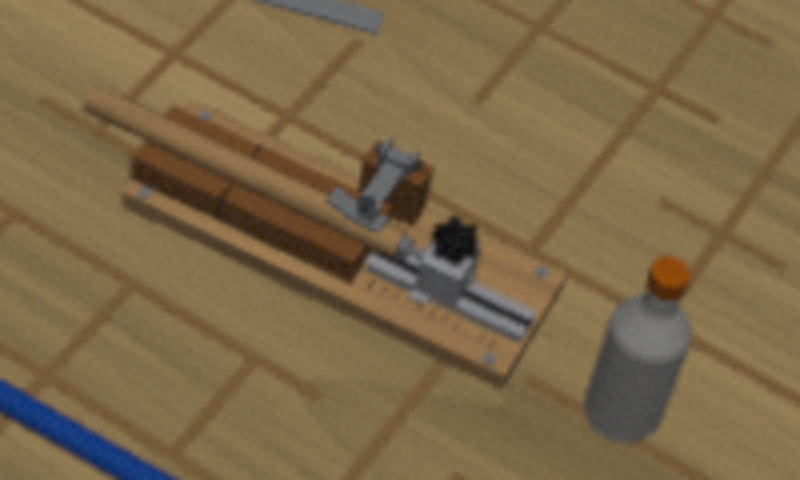

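View pics/t7.png

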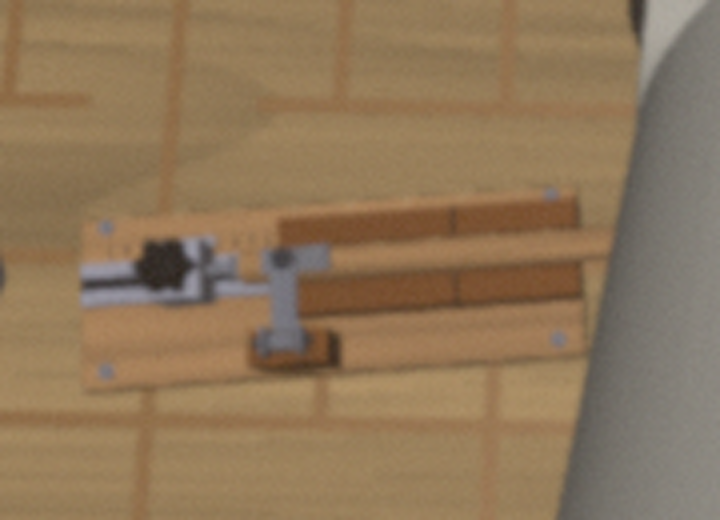

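View pics/w7.png

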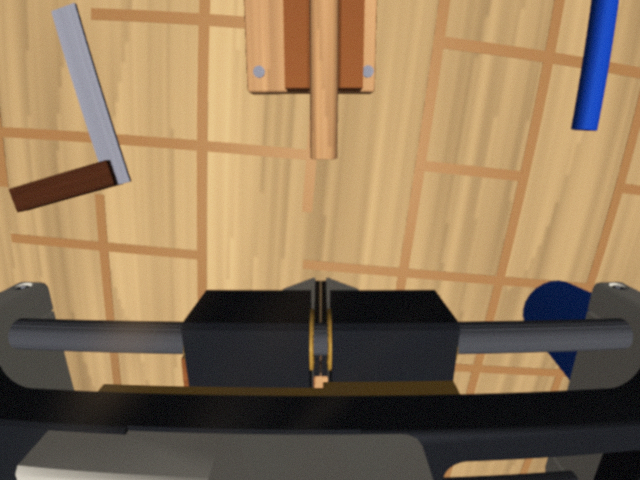

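```bash
python3 - <<'E'
from bench import manip
manip.hand_in(); print(manip.current_clock())
E
```

```text
the job is handed in; nothing more can be done
the job is handed in; nothing more can be done
```

I took the thick post from the rest and laid it in the V-groove with its front end near x = +2 mm of the jig. I then pushed its tail with closed fingers under the hold-down until it met the bolt head. The job was handed in soon after 40.4 s, within the 54 s limit; no verdict is reported.

**Contact with the stop:** The push force while sliding was 3 to 5 N. The tool stopped advancing about 1 mm short of where the camera estimate had put the bolt head. From there the force rose to 8.3 N in all, so by my estimate about 3.4 N on the stop. The tool stayed still while the force rose, so I saw no sign of the stop slipping.

**After backing off:** The tool read only about 0.05 to 0.1 mm of spring-back as the force came off. The last pictures show the post straight and down in the groove, under the shoe and against the bolt head. The stop block looks unmoved, and the try square, glue and cup are in place.

**Not checked directly:**
- The contact force left after the fingers withdrew; I inferred it from the shoe's friction holding the post.
- The thin stick was last seen in its notch after the post was lifted out, and I did not look at it again.

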